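# Try clamp screws in their gauge nuts and pull the one that binds

## Robot

A 6-joint arm with a two-finger parallel gripper is mounted at the origin on a cart in front of the work surface, level with it; the furniture and walls round the work are solid. World frame = base frame: x ahead of the robot, y to its left, z up, the work surface at z = 0. Lengths are in m, angles in rad, forces in N, time in s.
With the tool pointing down it reaches from about 0.325 to 0.9 m from the base axis. Payload 6.1 kg.
Tool frame: the origin (TCP) lies at the very end of the fingers, on their centre line; the grasp point (between the pads) lies 19 mm behind it; z points along the fingers, y is the direction in which the jaws open and shut (so a half turn about z gives the same grasp; the last joint's range is limited). The gripper opens to 85 mm and grips with 20 to 120 N. Pads are 22 mm wide; open, the fingers measure 114 mm over their backs; the gripper's body (76 mm by 85 mm) begins 54 mm behind the grasp point. The pads swing forward as they close: fully open they stand 13 mm farther back than shut.
Start: joints at [-1.386, 0.22, 1.526, -0, 1.395, -0.126], TCP at [0.191, -0.595, 0.231] pointing down, gripper open.
Joint ranges: [-2.98, 2.98], [-0.91, 2.08], [0.09, 2.57], [-1.24, 4.39], [0.2, 2.65], [-2.68, 2.68]. Speed limits (rad/s): [2.57, 2.57, 3.01, 3.14, 3.14, 3.14].

## Interface

Orientations are given as a rotation vector (axis times angle).
In Python, from station import manip gives the robot as it stands. The module is installed in compiled form; this text tells all that it offers.
- The arm moves only by the tool arm_command, never from a script. Its argument "motion" is a list that holds one entry, the list of rows, each a list of 7 numbers: the turn, a rotation vector about the tool's x, y, z in degrees, then the shift along the tool's x, y, z in m, then the opening, from 0 (shut) to 1 (fully open). In form: [[[wx, wy, wz, tx, ty, tz, claw], ...]]. A call has 1 to 8 rows; each row is the pose to reach, as a shift and turn from the pose commanded when the call began, along the tool's axes at that moment; what a row does not reach only later rows make up. A row lasts 1/10 s, in which the tool goes at most 50 mm and 8.59 degrees, less where a joint would pass 70% of its speed; a pose out of reach is approached as far as the arm can. A call with a gripper value outside its range is refused whole. The fingers move at their own pace and stop on an object; "newtons" is the grip in N (left out, the last holds). Time passes only in rows, so rows that repeat a pose let the fingers close. It gives the time, the measured TCP pose, the force and the opening at its end, in the units of the state.
- manip.get_state(): the state, without advancing time (a new reading comes with each control period).
- manip.capture(name): name is "scene" or "top" or "wrist"; returns the picture (400x640x3 uint8, red, green, blue); there is no depth.
- manip.camera_model(name): a dict with "fovy" (degrees; the focal length in pixels is half the picture's height over the tangent of half this angle, whatever the lens; pixels are square), "cx", "cy" (the principal point, pixels), "eye" and "attitude" of the camera in the world. Camera axes: x right, y down, z forward; pixel columns grow to the right and rows downward; lengths in m; the calibration is good to about 2 mm. The wrist camera is an equidistant fisheye: a pixel r from the principal point sees the ray r / f radians off the axis. A picture is of the moment at which its call begins: read the wrist's pose just before it. camera_model takes no time and is no camera call; for the wrist camera it gives the pose at the moment of the call.
- manip.finish_job(): hands the job in, once; it reports no verdict.
The state is a dict: "clock": time; "joints": joint angles; "qd": joint speeds; "joint_efforts": joint torques, N m; "tool_pos": TCP position; "eef_rot": TCP orientation; "contact_force": force on the tool from outside, world axes, zero at the start; "torque": the same for the moment, N m; "gripper_width": opening from 0.0 (shut) to 1.0 (fully open).
Only numpy, scipy, OpenCV 4.12 (cv2) and the standard library are available. Lean on these libraries where they do the work, as an engineer would, in place of code of your own. Each camera call takes 0.05 s, during which the arm holds its last target. There are 200 camera calls.

## Task

Three T-handled clamp screws have been started in the gauge nuts that stand in the wooden block; one of them binds. Try them by pushing the handles round clockwise: run the ones that turn freely right down until the collar rests on the nut, and leave them in the block; do not force the one that binds, but lift it out together with its nut and stand it upright on the grey soldering block, to be warmed loose later. Leave the flux bottle and the hammer where they are.

Things in the scene. Friction and masses are not known exactly. Their poses are not given: they have to be found in the camera images.
- rack: hardwood holding block fixed to the counter, 72 x 316 x 38 mm (x, y, z), origin at the centre of its underside, z up. Three square pockets, 50 mm wide and 30 mm deep (pocket floor 8 mm above the counter), at y = +115, 0 and -115 mm on its long centre line; each holds a gauge nut so that it cannot turn.
- solder_block: flat grey soldering block, fixed, 100 x 140 x 19 mm (x, y, z), origin at the centre of its underside, flat top 19 mm above the counter; empty at the start. A tablet screen on a stand leans over the counter's left front corner, left of this block; come to the work from above it.
- nut_a: square brass gauge nut, 48 x 48 x 44 mm, loose, with a steel clamp screw started in it (about 0.75 kg together); origin at the centre of its underside, z up along the screw. It stands in one of the pockets, 1 mm play all round, and lifts straight out. The three sets look alike, stand in any order, and exactly one binds: which one shows only on trying.
- screw_a (a joint): turn of the screw in nut_a, rad, growing clockwise seen from above; it sinks 2.2 mm per rad. 0 to 0.5 at the start, 4.5 home (collar on the nut). Pushed near the bar's end a free one needs under 1 N and stays where left; the one that binds needs 2 N at once, some 10 N after 0.4 rad and 18 N after 1 rad, and springs part of the way back. A push of 30 N forces it.
- handle_a (a point): middle of the T-handle of the screw in nut_a, on its axis, x along the bar, z up; 75 mm above the nut's underside at screw_a = 0. Bar: rod 9 mm thick, 98 mm long over its 14 mm ball ends, through an upright hub 26 mm across from 15 mm below this point to 14 mm above. Collar: 35 mm across, underside 21 mm below this point. Grip the hub from above, a finger either side of the bar.
- nut_b: square brass gauge nut, 48 x 48 x 44 mm, loose, with a steel clamp screw started in it (about 0.75 kg together); origin at the centre of its underside, z up along the screw. It stands in one of the pockets, 1 mm play all round, and lifts straight out. The three sets look alike, stand in any order, and exactly one binds: which one shows only on trying.
- screw_b (a joint): turn of the screw in nut_b, rad, growing clockwise seen from above; it sinks 2.2 mm per rad. 0 to 0.5 at the start, 4.5 home (collar on the nut). Pushed near the bar's end a free one needs under 1 N and stays where left; the one that binds needs 2 N at once, some 10 N after 0.4 rad and 18 N after 1 rad, and springs part of the way back. A push of 30 N forces it.
- handle_b (a point): middle of the T-handle of the screw in nut_b, on its axis, x along the bar, z up; 75 mm above the nut's underside at screw_b = 0. Bar: rod 9 mm thick, 98 mm long over its 14 mm ball ends, through an upright hub 26 mm across from 15 mm below this point to 14 mm above. Collar: 35 mm across, underside 21 mm below this point. Grip the hub from above, a finger either side of the bar.
- nut_c: square brass gauge nut, 48 x 48 x 44 mm, loose, with a steel clamp screw started in it (about 0.75 kg together); origin at the centre of its underside, z up along the screw. It stands in one of the pockets, 1 mm play all round, and lifts straight out. The three sets look alike, stand in any order, and exactly one binds: which one shows only on trying.
- screw_c (a joint): turn of the screw in nut_c, rad, growing clockwise seen from above; it sinks 2.2 mm per rad. 0 to 0.5 at the start, 4.5 home (collar on the nut). Pushed near the bar's end a free one needs under 1 N and stays where left; the one that binds needs 2 N at once, some 10 N after 0.4 rad and 18 N after 1 rad, and springs part of the way back. A push of 30 N forces it.
- handle_c (a point): middle of the T-handle of the screw in nut_c, on its axis, x along the bar, z up; 75 mm above the nut's underside at screw_c = 0. Bar: rod 9 mm thick, 98 mm long over its 14 mm ball ends, through an upright hub 26 mm across from 15 mm below this point to 14 mm above. Collar: 35 mm across, underside 21 mm below this point. Grip the hub from above, a finger either side of the bar.
- flux_bottle: squat white bottle with a black cap, 63 mm across, 94 mm tall, loose bystander; origin at the centre of its underside.
- brass_hammer: small brass hammer lying on the counter, 200 mm long, loose bystander; origin at its middle, length along its y.
Things that resemble listed ones, but are neither listed nor needed, are in the scene too. What is shaped like the nut_c but turquoise is not meant.

How it is judged:
By the outcome, as a careful person would: the job done as asked, in the order asked, and still so for the second after the job is handed in, with the robot touching nothing.
It also fails if it takes over 72 s, if anything falls off the work surface, if the arm or the gripper's body presses on something with over 40 N, if the wrist force passes 120 N, or if a joint passes its speed limit or range.

## Working session

There is one attempt and no reset: what is moved stays moved. The work goes in short steps, Python scripts to look and compute and a tool call to move; the robot and the scene stay as the last step left them, time stands still between calls to the robot, and variables do not carry over. Pictures are saved under pics/ and viewed, about 8 in all and at most 12, crops included, and the job is handed in when it is done.

Besides the shell and the picture viewer there is one more tool, called as name(argument=value, ...) on one line, values as JSON. arm_command: Moves the arm, as the interface text tells. Its arguments: {"type":"object","properties":{"motion":{"type":"array"},"newtons":{"type":"number"}},"required":["motion"]}

```bash
mkdir -p pics
python3 - <<'E'
from station import manip
import cv2,numpy as np
s=manip.get_state();print(s)
for n in("scene","top"):
    im=manip.capture(n);cv2.imwrite(f"pics/{n}0.png",im[:,:,::-1])
    m=manip.camera_model(n);print(n,m)
print(manip.camera_model("wrist"))
E
```

```text
{'clock': 0.0, 'joints': array([-1.38612135e+00,  2.21207900e-01,  1.52760289e+00, -1.95636218e-05,
        1.39471144e+00, -1.26088777e-01]), 'qd': array([-0.0009421 ,  0.00147888, -0.00010926, -0.00088165, -0.00021966,
        0.00034314]), 'joint_efforts': array([ 9.24768829e-04, -4.96895027e+01, -3.89391482e+01, -9.65893946e-05,
        1.09977109e-02, -7.99517210e-06]), 'tool_pos': array([ 0.1910013 , -0.59446549,  0.23021489]), 'eef_rot': array([-3.10183853e+00, -4.85891610e-01,  1.18938053e-04]), 'contact_force': array([0.17455041, 0.67751944, 0.1369455 ]), 'torque': array([0.01989225, 0.03192895, 0.014867  ]), 'gripper_width': 0.9980253235019607}
scene {'fovy': 43.688834503441946, 'cx': 319.43968220928696, 'cy': 212.83065513994458, 'eye': array([0.00655733, 0.91294047, 0.87455101]), 'attitude': array([-0.56489806,  2.51954835, -1.38124607])}
top {'fovy': 46.21089515389612, 'cx': 322.7537367172899, 'cy': 200.30497792597797, 'eye': array([ 0.43887315, -0.22965822,  1.54420678]), 'attitude': array([-2.17913281,  2.18198987, -0.09299291])}
{'fovy': 65.70646984690485, 'cx': 318.65004245119957, 'cy': 192.70274778029705, 'eye': array([ 0.25435502, -0.57561022,  0.37279407]), 'attitude': array([ 2.35648312, -1.71857911, -0.23581668])}
```

View pics/top0.png

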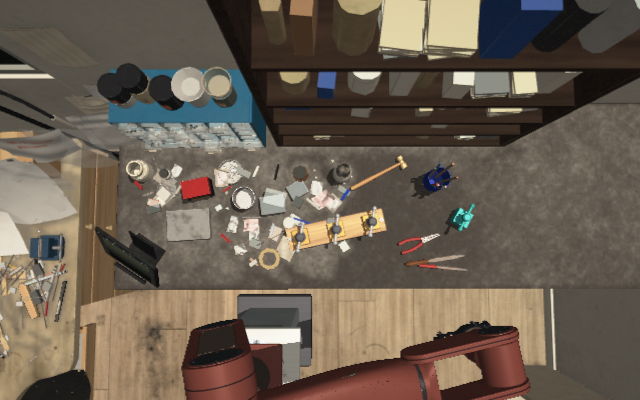

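View pics/scene0.png

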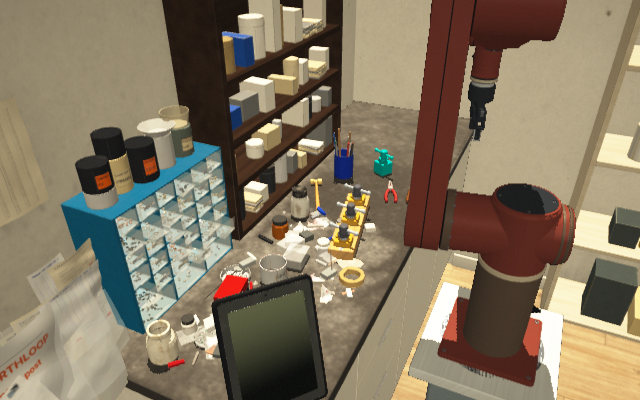

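Top view: rack from about (290,240) to (385,217), handles near (299,238), (336,230) and (372,222). Solder block is at (188,224), tablet at (125,258), hammer at (375,178), bottle at (343,172).

```bash
cat > h.py <<'E'
from station import manip
import cv2,numpy as np
from scipy.spatial.transform import Rotation as R
def ray(m,u,v,fish=False):
    f=200/np.tan(np.radians(m['fovy']/2)); d=np.array([u-m['cx'],v-m['cy']])/f
    if fish:
        r=np.hypot(*d); d=d*(np.tan(r)/r if r>1e-9 else 1)
    return R.from_rotvec(m['attitude']).apply([d[0],d[1],1.])
def onz(m,u,v,z,fish=False):
    d=ray(m,u,v,fish); return m['eye']+d*(z-m['eye'][2])/d[2]
E
python3 - <<'E'
from h import *
m=manip.camera_model("top")
im=cv2.imread("pics/top0.png")
for n,u,v,z in[("L",299,238,.083),("M",336,230,.083),("R",372,222,.083),("sb",188,224,.019),("tab",125,258,.1)]:
    print(n,onz(m,u,v,z).round(3))
hsv=cv2.cvtColor(im,cv2.COLOR_BGR2HSV)
cv2.imwrite("pics/c1.png",cv2.resize(im[195:265,160:400],None,fx=3.3,fy=3.3,interpolation=cv2.INTER_CUBIC))
E
```

```text
L [ 0.442 -0.16   0.083]
M [ 0.467 -0.275  0.083]
R [ 0.492 -0.387  0.083]
sb [0.488 0.204 0.019]
tab [0.382 0.371 0.1  ]
```

View pics/c1.png

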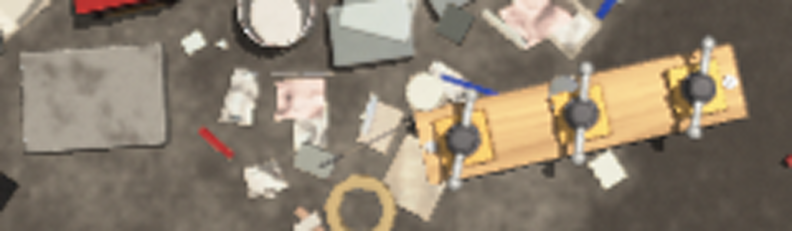

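Crop (3.3x, offset 160,195): hub tops at (462,139), (582,114), (701,88). Bars run roughly along world x. Solder block corners are (22,55), (160,44), (165,145), (25,153).

```bash
cat >> h.py <<'E'
def delta(p,yaw):
    "from commanded/measured pose: shift in tool axes and wz to reach TCP p, tool-x yaw (deg)"
    s=manip.get_state(); r=R.from_rotvec(s['eef_rot']); x=r.as_matrix()[:,0]
    y0=np.degrees(np.arctan2(x[1],x[0]))
    print("at",s['tool_pos'].round(4),"yaw",y0.round(1),"j6",np.degrees(s['joints'][5]).round(1),"tilt",np.degrees(np.arccos(-r.as_matrix()[2,2])).round(2),"t",s['clock'])
    print("shift",r.inv().apply(np.array(p)-s['tool_pos']).round(4),"wz",round(y0-yaw,1))
E
python3 - <<'E'
from h import *
m=manip.camera_model("top")
P=lambda u,v,z:onz(m,u/3.3+160,v/3.3+195,z)
for n,c,a,b in[("L",(462,139),(467,98),(456,183)),("M",(582,114),(586,68),(579,158)),("R",(701,88),(709,43),(695,133))]:
    A,B=P(*a,.083),P(*b,.083);d=A-B
    print(n,P(*c,.096).round(4),((A+B)/2).round(4),np.linalg.norm(d).round(3),np.degrees(np.arctan2(d[1],d[0])).round(1))
C=[P(*q,.019) for q in[(22,55),(160,44),(165,145),(25,153)]];print(np.round(C,3),np.mean(C,0).round(3))
p=P(701,88,.096);delta([p[0],p[1],.23],165)
E
```

```text
L [ 0.445  -0.1635  0.096 ] [ 0.4437 -0.1624  0.083 ] 0.08 -7.3
M [ 0.4681 -0.2755  0.096 ] [ 0.4694 -0.2764  0.083 ] 0.085 -4.7
R [ 0.4922 -0.387   0.096 ] [ 0.4928 -0.3894  0.083 ] 0.086 -9.4
[[0.529 0.274 0.019]
 [0.539 0.138 0.019]
 [0.44  0.132 0.019]
 [0.432 0.269 0.019]] [0.485 0.203 0.019]
at [ 0.191  -0.5945  0.2303] yaw 17.8 j6 -7.2 tilt 0.1 t 0.1
shift [ 0.3502 -0.1054  0.0006] wz -147.2
```

arm_command(motion=[[[0,0,-8.5,0.045,-0.013,0,1],[0,0,-17,0.09,-0.027,0,1],[0,0,-25.5,0.135,-0.04,0,1],[0,0,-34,0.18,-0.053,0,1],[0,0,-42.5,0.225,-0.067,0,1],[0,0,-51,0.27,-0.08,0,1],[0,0,-59.5,0.315,-0.093,0,1],[0,0,-68,0.35,-0.105,0,1]]])

```text
clock: 0.9
tool_pos: [0.4941, -0.386, 0.2308]
eef_rot: [-2.293, -2.147, -0.001]
contact_force: [0.7, -0.1, -0.2]
gripper_width: 1.003
```

arm_command(motion=[[[0,0,-8.5,0,0,0,1],[0,0,-17,0,0,0,1],[0,0,-25.5,0,0,0,1],[0,0,-34,0,0,0,1],[0,0,-42.5,0,0,0,1],[0,0,-51,0,0,0,1],[0,0,-59.5,0,0,0,1],[0,0,-68,0,0,0,1]]])

```text
clock: 1.7
tool_pos: [0.492, -0.3878, 0.2306]
eef_rot: [-0.702, -3.061, -0.001]
contact_force: [0.1, 0.5, 0.8]
gripper_width: 1.0
```

arm_command(motion=[[[0,0,-8.5,0,0,0,1],[0,0,-17,0,0,0,1],[0,0,-17,0,0,0,1],[0,0,-17,0,0,0,1]]])

```text
clock: 2.1
tool_pos: [0.4921, -0.3879, 0.2309]
eef_rot: [-0.258, -3.13, -0.001]
contact_force: [-0.2, 0.7, 0.6]
gripper_width: 0.999
```

Run:
```python
from h import *
delta([.4922,-.388,.08],170.6)
m=manip.camera_model("wrist");im=manip.capture("wrist")
cv2.imwrite("pics/w1.png",im[:,:,::-1]);print(m)
```

```text
at [ 0.4921 -0.3879  0.2309] yaw 170.6 j6 -126.0 tilt 0.04 t 2.1
shift [-0.0002 -0.0002  0.1509] wz -0.0
{'fovy': 65.70646984690485, 'cx': 318.65004245119957, 'cy': 192.70274778029705, 'eye': array([ 0.425127  , -0.37836094,  0.3733953 ]), 'attitude': array([2.23359713, 1.89199792, 0.25605038])}
```

View pics/w1.png

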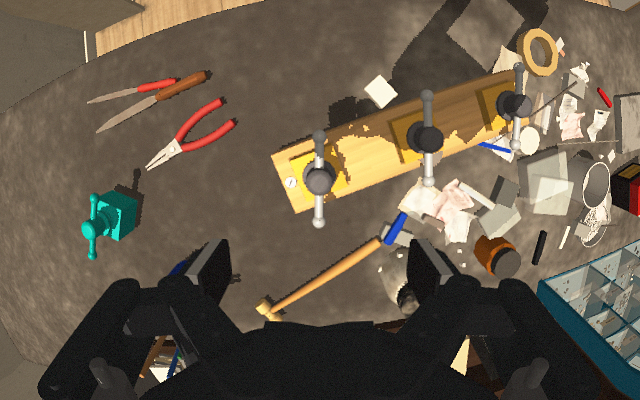

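Wrist view: R hub top at (318,179) with bar ends (319,136) and (319,223). M hub at (426,137) with bar (428,96)–(428,182). L hub at (513,105) with bar (519,70)–(516,147). R's bar already lies along tool x.

Run:
```python
from h import *
m=manip.camera_model("wrist")
for n,c,a,b in[("R",(318,179),(319,136),(319,223)),("M",(426,137),(428,96),(428,182)),("L",(513,105),(519,70),(516,147))]:
    A,B=onz(m,*a,.083,True),onz(m,*b,.083,True);d=A-B
    print(n,onz(m,*c,.096,True).round(4),((A+B)/2).round(4),np.linalg.norm(d).round(3),np.degrees(np.arctan2(d[1],d[0])).round(1))
```

```text
R [ 0.4873 -0.389   0.096 ] [ 0.4923 -0.3889  0.083 ] 0.087 170.6
M [ 0.4636 -0.2832  0.096 ] [ 0.4684 -0.2762  0.083 ] 0.086 173.7
L [ 0.4415 -0.1805  0.096 ] [ 0.4464 -0.1639  0.083 ] 0.085 170.9
```

arm_command(motion=[[[0,0,0,0,-0.001,0.04,1],[0,0,0,0,-0.001,0.08,1],[0,0,0,0,-0.001,0.12,1],[0,0,0,0,-0.001,0.15,1],[0,0,0,0,-0.001,0.158,1],[0,0,0,0,-0.001,0.16,0.5],[0,0,0,0,-0.001,0.16,0.2],[0,0,0,0,-0.001,0.16,0.2]]], newtons=20)

```text
clock: 2.95
tool_pos: [0.4934, -0.3903, 0.0738]
eef_rot: [0.252, 3.128, -0.004]
contact_force: [0.1, -0.3, 1.2]
gripper_width: 0.517
```

arm_command(motion=[[[0,0,0,0,0,0,0.2],[0,0,0,0,0,0,0.2],[0,0,0,0,0,0,0.2]]])

```text
clock: 3.25
tool_pos: [0.4933, -0.3893, 0.0732]
eef_rot: [0.251, 3.129, -0.002]
contact_force: [0.3, 3.5, 7.1]
gripper_width: 0.293
```

Run:
```python
from h import *
s=manip.get_state();print({k:np.round(s[k],3) for k in s})
```

```text
{'clock': np.float64(3.25), 'joints': array([-7.940e-01,  3.800e-01,  1.642e+00,  1.000e-03,  1.117e+00,
       -2.205e+00]), 'qd': array([ 0.001, -0.001, -0.002, -0.001,  0.001, -0.002]), 'joint_efforts': array([-1.8810e+00, -4.9026e+01, -3.2600e+01, -7.5800e-01, -6.1000e-01,
       -1.4000e-02]), 'tool_pos': array([ 0.493, -0.389,  0.073]), 'eef_rot': array([ 2.510e-01,  3.129e+00, -2.000e-03]), 'contact_force': array([0.253, 3.518, 7.074]), 'torque': array([ 0.499, -0.116,  0.017]), 'gripper_width': np.float64(0.293)}
```

arm_command(motion=[[[0,0,7,0,0,0.0002,0.2],[0,0,14,0,0,0.0005,0.2],[0,0,20,0,0,0.0007,0.2],[0,0,20,0,0,0.0007,0.2],[0,0,20,0,0,0.0007,0.2]]])

```text
clock: 3.75
tool_pos: [0.4931, -0.3895, 0.0724]
eef_rot: [0.791, 3.038, -0.002]
contact_force: [-0.3, 2.0, 6.1]
gripper_width: 0.292
```

```bash
cat >> h.py <<'E'
def st():
    s=manip.get_state();x=R.from_rotvec(s['eef_rot']).as_matrix()[:,0]
    print("F",s['contact_force'].round(2),"T",s['torque'].round(3),"p",s['tool_pos'].round(4),"yaw",np.degrees(np.arctan2(x[1],x[0])).round(1),"j6",np.degrees(s['joints'][5]).round(1),"e6",s['joint_efforts'][5].round(3),"g",s['gripper_width'].round(3),"t",s['clock'].round(2))
E
python3 -c "
from h import *
st()"
```

```text
Traceback (most recent call last):
  File "h.py", line 19, in st
    print("F",s['contact_force'].round(2),"T",s['torque'].round(3),"p",s['tool_pos'].round(4),"yaw",np.degrees(np.arctan2(x[1],x[0])).round(1),"j6",np.degrees(s['joints'][5]).round(1),"e6",s['joint_efforts'][5].round(3),"g",s['gripper_width'].round(3),"t",s['clock'].round(2))
                                                                                                                                                                                                                                ^^^^^^^^^^^^^^^^^^^^^^^^
AttributeError: 'float' object has no attribute 'round'
```

```bash
sed -i "s/s\['gripper_width'\].round(3)/round(s['gripper_width'],3)/;s/s\['clock'\].round(2)/round(s['clock'],2)/" h.py
python3 -c "
from h import *
st()"
```

```text
F [-0.35  1.98  6.11] T [0.329 0.069 0.046] p [ 0.4931 -0.3895  0.0724] yaw 150.8 j6 -106.3 e6 0.037 g 0.292 t 3.75
```

R turns at about 0.04 Nm (under 1 N at the bar end), so it is free. I'll run it down.

arm_command(motion=[[[0,0,8,0,0,0.0003,0.2],[0,0,16,0,0,0.0006,0.2],[0,0,24,0,0,0.0009,0.2],[0,0,32,0,0,0.0012,0.2],[0,0,40,0,0,0.0015,0.2],[0,0,48,0,0,0.0018,0.2],[0,0,56,0,0,0.0021,0.2],[0,0,64,0,0,0.0025,0.2]]])

```text
clock: 4.55
tool_pos: [0.4921, -0.3894, 0.0697]
eef_rot: [2.288, 2.152, -0.001]
contact_force: [-3.6, 3.0, 7.7]
gripper_width: 0.297
```

arm_command(motion=[[[0,0,8,0,0,0.0003,0.2],[0,0,16,0,0,0.0006,0.2],[0,0,24,0,0,0.0009,0.2],[0,0,32,0,0,0.0012,0.2],[0,0,40,0,0,0.0015,0.2],[0,0,48,0,0,0.0018,0.2],[0,0,56,0,0,0.0021,0.2],[0,0,64,0,0,0.0025,0.2]]])

```text
clock: 5.35
tool_pos: [0.4917, -0.3885, 0.0671]
eef_rot: [-3.08, -0.612, 0.001]
contact_force: [-3.9, 5.4, 10.2]
gripper_width: 0.29
```

```bash
python3 -c "
from h import *
st()
cv2.imwrite('pics/w2.png',manip.capture('wrist')[:,:,::-1])"
```

```text
F [-3.9   5.37 10.22] T [ 1.261e+00  8.790e-01 -1.000e-03] p [ 0.4917 -0.3885  0.0671] yaw 22.5 j6 22.0 e6 -1.855 g 0.29 t 5.35
```

View pics/w2.png

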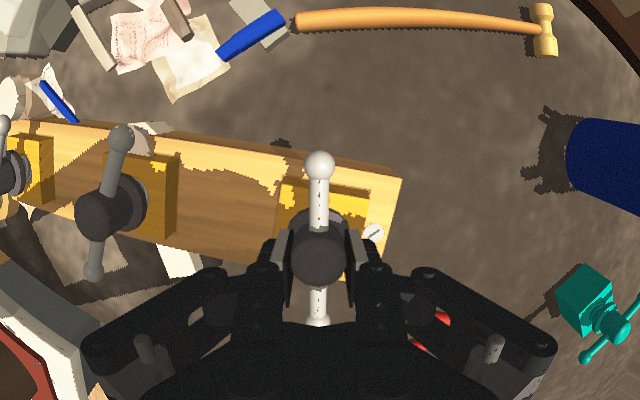

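The bar (vertical at x≈319, y 165–320) turned with the gripper, so there is no slip.

arm_command(motion=[[[0,0,8,0,0,0.0003,0.2],[0,0,16,0,0,0.0006,0.2],[0,0,24,0,0,0.0009,0.2],[0,0,32,0,0,0.0012,0.2],[0,0,40,0,0,0.0015,0.2],[0,0,48,0,0,0.0018,0.2],[0,0,56,0,0,0.0021,0.2],[0,0,64,0,0,0.0025,0.2]]])

```text
clock: 6.2
tool_pos: [0.4923, -0.3883, 0.0647]
eef_rot: [-2.937, 1.113, 0.0]
contact_force: [-3.0, 6.5, 9.7]
gripper_width: 0.292
```

arm_command(motion=[[[0,0,6,0,0,0.0002,0.2],[0,0,12,0,0,0.0004,0.2],[0,0,17,0,0,0.0006,0.2],[0,0,17,0,0,0.0006,0.2]]])

```text
clock: 6.6
tool_pos: [0.4925, -0.3883, 0.064]
eef_rot: [-2.742, 1.53, 0.0]
contact_force: [-1.9, 6.2, 8.9]
gripper_width: 0.293
```

```bash
python3 -c "
from h import *
st()"
```

```text
F [-1.92  6.18  8.92] T [ 1.174  0.217 -0.067] p [ 0.4925 -0.3883  0.064 ] yaw -58.3 j6 102.8 e6 0.753 g 0.293 t 6.6
```

arm_command(motion=[[[0,0,6,0,0,0.0002,0.2],[0,0,12,0,0,0.0004,0.2],[0,0,17,0,0,0.0006,0.2],[0,0,17,0,0,0.0006,0.2]]])

```text
clock: 7.0
tool_pos: [0.4929, -0.3896, 0.0637]
eef_rot: [2.487, -1.919, 0.004]
contact_force: [0.2, 1.5, 6.7]
gripper_width: 0.294
```

```bash
python3 -c "
from h import *
st()"
```

```text
F [0.21 1.53 6.69] T [0.338 0.027 0.182] p [ 0.4929 -0.3896  0.0637] yaw -75.3 j6 119.8 e6 0.986 g 0.294 t 7.0
```

arm_command(motion=[[[0,0,6,0,0,0.0002,0.2],[0,0,12,0,0,0.0004,0.2],[0,0,16,0,0,0.0005,0.2],[0,0,16,0,0,0.0005,0.2]]])

```text
clock: 7.4
tool_pos: [0.4929, -0.3903, 0.0634]
eef_rot: [2.196, -2.245, 0.005]
contact_force: [-0.8, -0.0, 6.2]
gripper_width: 0.29
```

```bash
python3 -c "
from h import *
st()
cv2.imwrite('pics/w3.png',manip.capture('wrist')[:,:,::-1])"
```

```text
F [-0.76 -0.02  6.19] T [0.052 0.136 0.245] p [ 0.4929 -0.3903  0.0634] yaw -91.3 j6 135.8 e6 0.919 g 0.29 t 7.4
```

View pics/w3.png

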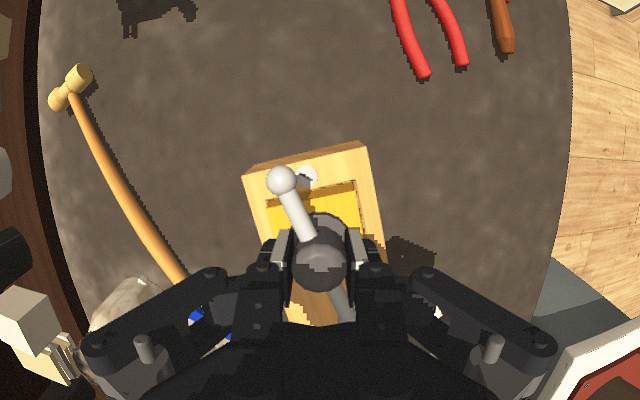

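R is home: the bar end stopped at (281,180) while the gripper slipped about 25° at 0.25 Nm. Now I release, rise, and go to M while unwinding.

arm_command(motion=[[[0,0,0,0,0,0,0.8],[0,0,0,0,0,0,1],[0,0,0,0,0,-0.04,1],[0,0,0,0,0,-0.08,1],[0,0,-8.5,0,0,-0.08,1],[0,0,-17,0,0,-0.08,1],[0,0,-25.5,0,0,-0.08,1],[0,0,-34,0,0,-0.08,1]]])

```text
clock: 8.25
tool_pos: [0.4919, -0.3889, 0.1412]
eef_rot: [-2.763, 1.495, 0.001]
contact_force: [-0.0, 0.2, -0.6]
gripper_width: 0.999
```

arm_command(motion=[[[0,0,-8.5,0,0,0,1],[0,0,-17,0,0,0,1],[0,0,-25.5,0,0,0,1],[0,0,-34,0,0,0,1],[0,0,-42.5,0,0,0,1],[0,0,-51,0,0,0,1],[0,0,-59.5,0,0,0,1],[0,0,-68,0,0,0,1]]])

```text
clock: 9.05
tool_pos: [0.4918, -0.3889, 0.1409]
eef_rot: [-3.126, -0.305, 0.001]
contact_force: [-0.5, -0.7, -0.5]
gripper_width: 0.997
```

arm_command(motion=[[[0,0,-8.5,0,0,0,1],[0,0,-17,0,0,0,1],[0,0,-25.5,0,0,0,1],[0,0,-34,0,0,0,1],[0,0,-42.5,0,0,0,1],[0,0,-51,0,0,0,1],[0,0,-59.5,0,0,0,1],[0,0,-68,0,0,0,1]]])

```text
clock: 9.85
tool_pos: [0.4918, -0.3888, 0.1409]
eef_rot: [-2.421, -2.001, 0.0]
contact_force: [-0.2, 0.2, 0.2]
gripper_width: 0.999
```

```bash
python3 -c "
from h import *
st();delta([.4688,-.276,.071],-183)"
```

```text
F [-0.25  0.15  0.16] T [0.004 0.002 0.062] p [ 0.4918 -0.3888  0.1409] yaw 79.2 j6 -34.7 e6 1.968 g 0.999 t 9.85
at [ 0.4918 -0.3888  0.1409] yaw 79.2 j6 -34.7 tilt 0.04 t 9.85
shift [ 0.1065 -0.0438  0.07  ] wz 262.2
```

arm_command(motion=[[[0,0,-8.5,0.02,-0.008,0,1],[0,0,-17,0.04,-0.016,0,1],[0,0,-25.5,0.06,-0.025,0,1],[0,0,-34,0.08,-0.033,0,1],[0,0,-42.5,0.1,-0.041,0,1],[0,0,-51,0.1065,-0.0438,0,1],[0,0,-59.5,0.1065,-0.0438,0,1],[0,0,-68,0.1065,-0.0438,0,1]]])

```text
clock: 10.65
tool_pos: [0.4696, -0.2755, 0.1412]
eef_rot: [-0.887, -3.013, -0.0]
contact_force: [0.2, 0.2, -0.3]
gripper_width: 0.998
```

arm_command(motion=[[[0,0,-8.5,0,0,0,1],[0,0,-17,0,0,0,1],[0,0,-25.5,0,0,0,1],[0,0,-28,0,0,0,1],[0,0,-28,0,0,0,1]]])

```text
clock: 11.15
tool_pos: [0.4696, -0.2759, 0.1411]
eef_rot: [-0.142, -3.138, -0.0]
contact_force: [-0.2, 1.0, 0.7]
gripper_width: 1.0
```

```bash
python3 -c "
from h import *
st();delta([.4688,-.276,.072],175)
m=manip.camera_model('wrist');im=manip.capture('wrist')
cv2.imwrite('pics/w4.png',im[:,:,::-1])"
```

```text
F [-0.21  0.97  0.71] T [-0.02  -0.019  0.055] p [ 0.4696 -0.2759  0.1411] yaw 174.8 j6 -123.6 e6 -0.55 g 1.0 t 11.15
at [ 0.4696 -0.2759  0.1411] yaw 174.8 j6 -123.6 tilt 0.03 t 11.15
shift [ 0.0008 -0.0002  0.0691] wz -0.2
```

arm_command(motion=[[[0,0,0,0.001,0,0.03,1],[0,0,0,0.001,0,0.06,1],[0,0,0,0.001,0,0.067,1],[0,0,0,0.001,0,0.069,0.5],[0,0,0,0.001,0,0.069,0.2],[0,0,0,0.001,0,0.069,0.2],[0,0,0,0.001,0,0.069,0.2],[0,0,0,0.001,0,0.069,0.2]]], newtons=20)

```text
clock: 12.0
tool_pos: [0.4697, -0.2762, 0.0739]
eef_rot: [0.143, 3.136, -0.001]
contact_force: [0.1, 2.5, 4.5]
gripper_width: 0.291
```

arm_command(motion=[[[0,0,0,0,0,0,0.2],[0,0,7,0,0,0.0002,0.2],[0,0,14,0,0,0.0005,0.2],[0,0,20,0,0,0.0007,0.2],[0,0,20,0,0,0.0007,0.2],[0,0,20,0,0,0.0007,0.2]]])

```text
clock: 12.6
tool_pos: [0.4696, -0.2765, 0.073]
eef_rot: [0.685, 3.064, -0.001]
contact_force: [-0.1, 1.6, 5.6]
gripper_width: 0.292
```

```bash
python3 -c "
from h import *
st()
cv2.imwrite('pics/w5.png',manip.capture('wrist')[:,:,::-1])"
```

```text
F [-0.13  1.62  5.6 ] T [ 0.203  0.141 -0.019] p [ 0.4696 -0.2765  0.073 ] yaw 154.8 j6 -103.6 e6 0.038 g 0.292 t 12.6
```

M also turns freely (torque is zero within noise). Running it down.

arm_command(motion=[[[0,0,8,0,0,0.0003,0.2],[0,0,16,0,0,0.0006,0.2],[0,0,24,0,0,0.0009,0.2],[0,0,32,0,0,0.0012,0.2],[0,0,40,0,0,0.0015,0.2],[0,0,48,0,0,0.0018,0.2],[0,0,56,0,0,0.0021,0.2],[0,0,64,0,0,0.0025,0.2]]])

```text
clock: 13.45
tool_pos: [0.4684, -0.2769, 0.0704]
eef_rot: [2.211, 2.231, -0.003]
contact_force: [-6.1, 0.3, 8.6]
gripper_width: 0.293
```

arm_command(motion=[[[0,0,8,0,0,0.0003,0.2],[0,0,16,0,0,0.0006,0.2],[0,0,24,0,0,0.0009,0.2],[0,0,32,0,0,0.0012,0.2],[0,0,40,0,0,0.0015,0.2],[0,0,48,0,0,0.0018,0.2],[0,0,56,0,0,0.0021,0.2],[0,0,64,0,0,0.0025,0.2]]])

```text
clock: 14.25
tool_pos: [0.4678, -0.276, 0.0679]
eef_rot: [-3.057, -0.72, 0.004]
contact_force: [-7.6, 2.2, 11.8]
gripper_width: 0.291
```

```bash
python3 -c "
from h import *
st()"
```

```text
F [-7.56  2.25 11.85] T [ 0.677  1.366 -0.018] p [ 0.4678 -0.276   0.0679] yaw 26.5 j6 24.7 e6 -1.858 g 0.291 t 14.25
```

arm_command(motion=[[[0,0,8,0,0,0.0003,0.2],[0,0,16,0,0,0.0006,0.2],[0,0,24,0,0,0.0009,0.2],[0,0,32,0,0,0.0012,0.2],[0,0,40,0,0,0.0015,0.2],[0,0,48,0,0,0.0018,0.2],[0,0,56,0,0,0.0021,0.2],[0,0,64,0,0,0.0025,0.2]]])

```text
clock: 15.05
tool_pos: [0.4684, -0.2755, 0.0654]
eef_rot: [-2.974, 1.01, 0.002]
contact_force: [-5.7, 4.7, 12.1]
gripper_width: 0.296
```

arm_command(motion=[[[0,0,6,0,0,0.0002,0.2],[0,0,12,0,0,0.0004,0.2],[0,0,18,0,0,0.0006,0.2],[0,0,24,0,0,0.0008,0.2],[0,0,30,0,0,0.001,0.2],[0,0,34,0,0,0.0012,0.2],[0,0,34,0,0,0.0012,0.2]]])

```text
clock: 15.75
tool_pos: [0.4691, -0.2758, 0.0643]
eef_rot: [-2.553, 1.83, -0.0]
contact_force: [-2.4, 3.7, 8.0]
gripper_width: 0.289
```

```bash
python3 -c "
from h import *
st()"
```

```text
F [-2.39  3.65  8.  ] T [0.682 0.393 0.182] p [ 0.4691 -0.2758  0.0643] yaw -71.3 j6 122.5 e6 0.853 g 0.289 t 15.75
```

arm_command(motion=[[[0,0,6,0,0,0.0002,0.2],[0,0,12,0,0,0.0004,0.2],[0,0,16,0,0,0.0005,0.2],[0,0,16,0,0,0.0005,0.2]]])

```text
clock: 16.15
tool_pos: [0.4693, -0.2773, 0.0641]
eef_rot: [2.273, -2.167, 0.004]
contact_force: [-1.7, -0.6, 7.0]
gripper_width: 0.294
```

```bash
python3 -c "
from h import *
st()
cv2.imwrite('pics/w6.png',manip.capture('wrist')[:,:,::-1])"
```

```text
F [-1.68 -0.65  6.96] T [-0.163  0.519  0.283] p [ 0.4693 -0.2773  0.0641] yaw -87.3 j6 138.5 e6 0.928 g 0.294 t 16.15
```

View pics/w6.png

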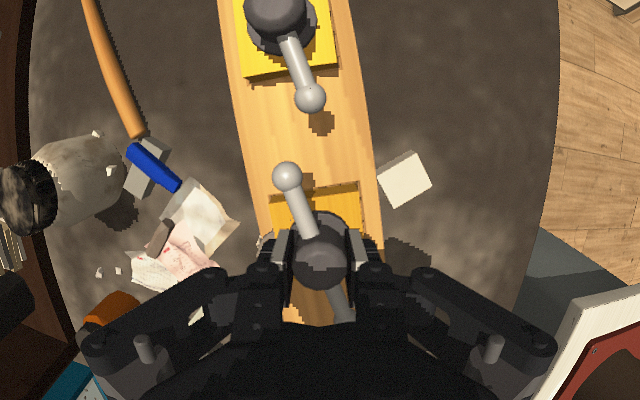

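M is home too: it slipped about 20° at 0.28 Nm, with the bar end at (287,177). L should be the binding one, so I'll try it gently.

arm_command(motion=[[[0,0,0,0,0,0,0.8],[0,0,0,0,0,0,1],[0,0,0,0,0,-0.04,1],[0,0,0,0,0,-0.08,1],[0,0,-8.5,0,0,-0.08,1],[0,0,-17,0,0,-0.08,1],[0,0,-25.5,0,0,-0.08,1],[0,0,-34,0,0,-0.08,1]]])

```text
clock: 17.0
tool_pos: [0.4687, -0.2758, 0.1423]
eef_rot: [-2.813, 1.398, 0.0]
contact_force: [-0.8, -0.6, 0.3]
gripper_width: 1.0
```

```bash
python3 -c "
from h import *
st();delta([.4455,-.163,.072],-8.5)"
```

```text
F [-0.76 -0.63  0.26] T [0.036 0.018 0.041] p [ 0.4687 -0.2758  0.1423] yaw -52.8 j6 104.1 e6 1.968 g 1.0 t 17.0
at [ 0.4687 -0.2758  0.1423] yaw -52.8 j6 104.1 tilt 0.02 t 17.0
shift [-0.1039 -0.0497  0.0703] wz -44.3
```

arm_command(motion=[[[0,0,-8.5,-0.025,-0.012,0,1],[0,0,-17,-0.05,-0.024,0,1],[0,0,-25.5,-0.075,-0.036,0,1],[0,0,-34,-0.1,-0.048,0,1],[0,0,-42.5,-0.104,-0.05,0,1],[0,0,-44,-0.104,-0.05,0,1],[0,0,-44,-0.104,-0.05,0,1]]])

```text
clock: 17.7
tool_pos: [0.4466, -0.1629, 0.1425]
eef_rot: [3.131, -0.255, 0.0]
contact_force: [0.1, 0.1, -0.1]
gripper_width: 0.998
```

```bash
python3 -c "
from h import *
st();delta([.4455,-.163,.072],-8.5)
cv2.imwrite('pics/w7.png',manip.capture('wrist')[:,:,::-1])"
```

```text
F [ 0.14  0.09 -0.07] T [-0.018  0.006 -0.008] p [ 0.4466 -0.1629  0.1425] yaw -9.3 j6 69.8 e6 -0.406 g 0.998 t 17.7
at [ 0.4466 -0.1629  0.1425] yaw -9.3 j6 69.8 tilt 0.02 t 17.7
shift [-0.0011  0.0002  0.0705] wz -0.8
```

View pics/w7.png

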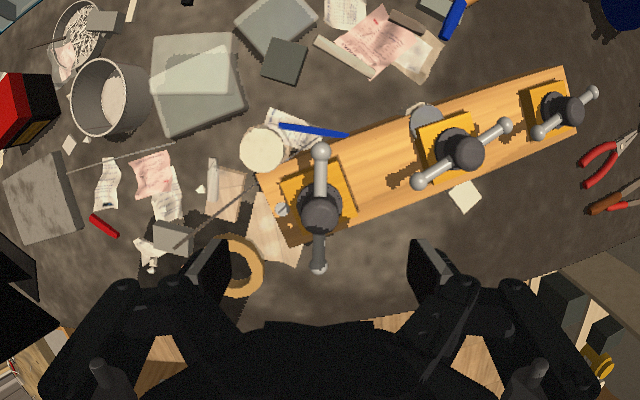

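L: hub at (319,212), bar vertical at x≈320, aligned with the tool. The fingers have room either side.

arm_command(motion=[[[0,0,0,-0.001,0,0.03,1],[0,0,0,-0.001,0,0.06,1],[0,0,0,-0.001,0,0.068,1],[0,0,0,-0.001,0,0.07,0.5],[0,0,0,-0.001,0,0.07,0.2],[0,0,0,-0.001,0,0.07,0.2],[0,0,0,-0.001,0,0.07,0.2],[0,0,0,-0.001,0,0.07,0.2]]], newtons=20)

```text
clock: 18.55
tool_pos: [0.4465, -0.1632, 0.0738]
eef_rot: [3.13, -0.252, 0.004]
contact_force: [-0.7, 0.9, 3.2]
gripper_width: 0.294
```

```bash
python3 -c "
from h import *
st()"
```

```text
F [-0.68  0.93  3.17] T [-0.082  0.043  0.012] p [ 0.4465 -0.1632  0.0738] yaw -9.2 j6 69.6 e6 0.01 g 0.294 t 18.55
```

arm_command(motion=[[[0,0,5,0,0,0.0002,0.2],[0,0,10,0,0,0.0003,0.2],[0,0,14,0,0,0.0005,0.2],[0,0,14,0,0,0.0005,0.2],[0,0,14,0,0,0.0005,0.2]]])

```text
clock: 19.05
tool_pos: [0.4465, -0.1636, 0.0734]
eef_rot: [3.076, -0.628, 0.004]
contact_force: [-2.3, -1.6, 6.0]
gripper_width: 0.293
```

```bash
python3 -c "
from h import *
st()"
```

```text
F [-2.29 -1.59  5.98] T [-0.437  0.225  0.23 ] p [ 0.4465 -0.1636  0.0734] yaw -23.1 j6 83.5 e6 0.261 g 0.293 t 19.05
```

L gives 0.23 Nm after only 0.24 rad, against about 0.03 for the others, so it binds. I'll let it spring back, regrip firmly and lift.

arm_command(motion=[[[0,0,0,0,0,0,0.5],[0,0,-4,0,0,-0.0005,0.6],[0,0,-8,0,0,-0.0005,0.6],[0,0,-8,0,0,-0.0005,0.5],[0,0,-8,0,0,-0.0005,0.2],[0,0,-8,0,0,-0.0005,0.2],[0,0,-8,0,0,-0.0005,0.2],[0,0,-8,0,0,-0.0005,0.2]]], newtons=60)

```text
clock: 19.85
tool_pos: [0.4455, -0.1628, 0.0727]
eef_rot: [3.114, -0.416, -0.0]
contact_force: [-2.3, -1.8, 2.6]
gripper_width: 0.279
```

```bash
python3 -c "
from h import *
st()"
```

```text
F [-2.31 -1.82  2.64] T [-0.265  0.395 -0.007] p [ 0.4455 -0.1628  0.0727] yaw -15.2 j6 75.6 e6 0.001 g 0.279 t 19.85
```

arm_command(motion=[[[0,0,0,0,0,-0.01,0.2],[0,0,0,0,0,-0.02,0.2],[0,0,0,0,0,-0.03,0.2],[0,0,0,0,0,-0.045,0.2],[0,0,0,0,0,-0.07,0.2],[0,0,0,0,0,-0.1,0.2],[0,0,0,0,0,-0.13,0.2],[0,0,0,0,0,-0.14,0.2]]])

```text
clock: 20.65
tool_pos: [0.447, -0.1628, 0.2163]
eef_rot: [3.113, -0.415, 0.008]
contact_force: [0.5, -0.9, -7.8]
gripper_width: 0.279
```

```bash
python3 -c "
from h import *
st();delta([.487,.195,.213],5)
cv2.imwrite('pics/w8.png',manip.capture('wrist')[:,:,::-1])"
```

```text
F [ 0.49 -0.87 -7.78] T [-0.033 -0.153  0.01 ] p [ 0.447  -0.1628  0.2163] yaw -15.2 j6 75.6 e6 0.001 g 0.279 t 20.65
at [ 0.447  -0.1628  0.2163] yaw -15.2 j6 75.6 tilt 0.3 t 20.65
shift [-0.0551 -0.3558  0.0029] wz -20.2
```

View pics/w8.png

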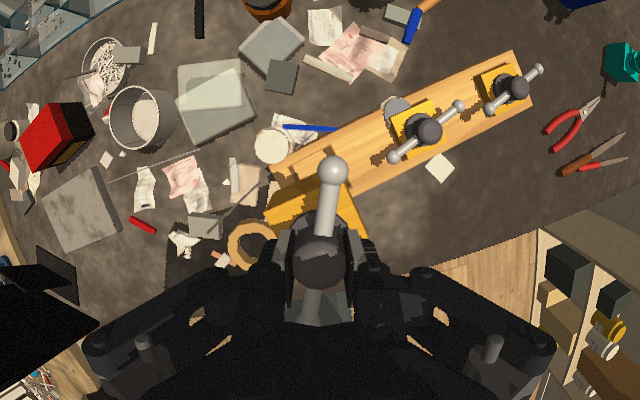

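Nut and screw hang from the hub (bar end (332,170), nut around (320,235)); the left pocket is empty and the solder block lies at (82,210). Weight on the wrist is 7.8 N. I'll carry it across.

arm_command(motion=[[[0,0,0,-0.002,-0.015,0,0.2],[0,0,0,-0.005,-0.045,0,0.2],[0,0,0,-0.011,-0.085,0,0.2],[0,0,0,-0.017,-0.13,0,0.2],[0,0,0,-0.023,-0.175,0,0.2],[0,0,0,-0.028,-0.22,0,0.2],[0,0,0,-0.034,-0.265,0,0.2],[0,0,0,-0.039,-0.3,0,0.2]]])

```text
clock: 21.5
tool_pos: [0.4851, 0.1399, 0.2105]
eef_rot: [-3.114, 0.414, 0.005]
contact_force: [1.6, -0.9, -8.0]
gripper_width: 0.279
```

arm_command(motion=[[[0,0,3,-0.004,-0.028,0,0.2],[0,0,6,-0.006,-0.044,0,0.2],[0,0,8,-0.006,-0.048,0,0.2],[0,0,8,-0.006,-0.048,0,0.2],[0,0,8,-0.006,-0.048,0,0.2]]])

```text
clock: 22.0
tool_pos: [0.4923, 0.1848, 0.2109]
eef_rot: [3.077, -0.629, -0.004]
contact_force: [-0.6, 0.3, -8.0]
gripper_width: 0.276
```

```bash
python3 -c "
from h import *
st();delta([.495,.185,.0845],-23)
cv2.imwrite('pics/w9.png',manip.capture('wrist')[:,:,::-1])"
```

```text
F [-0.58  0.27 -7.96] T [-0.018  0.005  0.08 ] p [0.4923 0.1848 0.2109] yaw -23.1 j6 125.1 e6 0.054 g 0.276 t 22.0
at [0.4923 0.1848 0.2109] yaw -23.1 j6 125.1 tilt 0.17 t 22.0
shift [ 0.0028 -0.0015  0.1264] wz -0.1
```

View pics/w9.png

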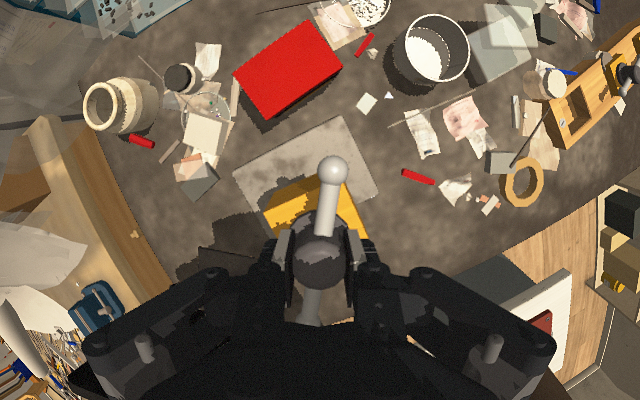

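The nut hangs over the solder block (block corners about (342,117), (233,178), (378,195)), with the tablet to the left front and clear. Lowering: contact is expected at TCP z≈0.0837.

arm_command(motion=[[[0,0,0,0,0,0.025,0.2],[0,0,0,0,0,0.055,0.2],[0,0,0,0,0,0.085,0.2],[0,0,0,0,0,0.11,0.2],[0,0,0,0,0,0.119,0.2],[0,0,0,0,0,0.123,0.2],[0,0,0,0,0,0.125,0.2],[0,0,0,0,0,0.125,0.2]]])

```text
clock: 22.85
tool_pos: [0.4944, 0.1852, 0.0888]
eef_rot: [-3.077, 0.632, -0.003]
contact_force: [0.1, -0.2, -8.0]
gripper_width: 0.279
```

arm_command(motion=[[[0,0,0,0,0,0.001,0.2],[0,0,0,0,0,0.002,0.2],[0,0,0,0,0,0.002,0.2]]])

```text
clock: 23.15
tool_pos: [0.4935, 0.1851, 0.0859]
eef_rot: [-3.077, 0.631, -0.001]
contact_force: [0.4, -0.1, -8.2]
gripper_width: 0.28
```

```bash
python3 -c "
from h import *
st()"
```

```text
F [ 0.41 -0.05 -8.17] T [-0.023  0.064  0.016] p [0.4935 0.1851 0.0859] yaw -23.2 j6 125.2 e6 -0.001 g 0.28 t 23.15
```

arm_command(motion=[[[0,0,0,0,0,0.001,0.2],[0,0,0,0,0,0.002,0.2],[0,0,0,0,0,0.002,0.2]]])

```text
clock: 23.45
tool_pos: [0.4937, 0.185, 0.0842]
eef_rot: [-3.077, 0.631, -0.001]
contact_force: [-0.7, -1.0, -2.3]
gripper_width: 0.278
```

arm_command(motion=[[[0,0,0,0,0,0.0005,0.2],[0,0,0,0,0,0.001,0.2],[0,0,0,0,0,0.001,0.2]]])

```text
clock: 23.75
tool_pos: [0.494, 0.1851, 0.0839]
eef_rot: [-3.077, 0.631, -0.002]
contact_force: [-3.8, -1.8, 5.4]
gripper_width: 0.277
```

It is seated. Releasing and rising.

arm_command(motion=[[[0,0,0,0,0,0,0.35],[0,0,0,0,0,0,0.6],[0,0,0,0,0,0,1],[0,0,0,0,0,0,1],[0,0,0,0,0,-0.03,1],[0,0,0,0,0,-0.07,1],[0,0,0,0,0,-0.11,1],[0,0,0,0,0,-0.15,1]]])

```text
clock: 24.55
tool_pos: [0.4931, 0.1851, 0.2339]
eef_rot: [-3.077, 0.631, 0.0]
contact_force: [1.0, 0.0, -0.2]
gripper_width: 1.002
```

arm_command(motion=[[[0,0,0,0,0.05,0,1],[0,0,0,0,0.1,0,1],[0,0,0,0,0.15,0,1],[0,0,0,0,0.2,0,1],[0,0,0,0,0.2,0,1]]])

```text
clock: 25.05
tool_pos: [0.413, -0.0033, 0.2326]
eef_rot: [3.073, -0.641, 0.001]
contact_force: [0.4, 0.3, -0.3]
gripper_width: 1.003
```

```bash
python3 -c "
from h import *
st()
w=manip.capture('wrist');t=manip.capture('top')
t2=cv2.resize(t[150:270,160:420],(640,295),interpolation=cv2.INTER_CUBIC)
cv2.imwrite('pics/f.png',np.vstack([w[:300],t2])[:,:,::-1])"
```

```text
F [ 0.45  0.3  -0.26] T [ 0.008 -0.014 -0.025] p [ 0.413  -0.0033  0.2326] yaw -23.6 j6 102.3 e6 -0.945 g 1.003 t 25.05
```

View pics/f.png

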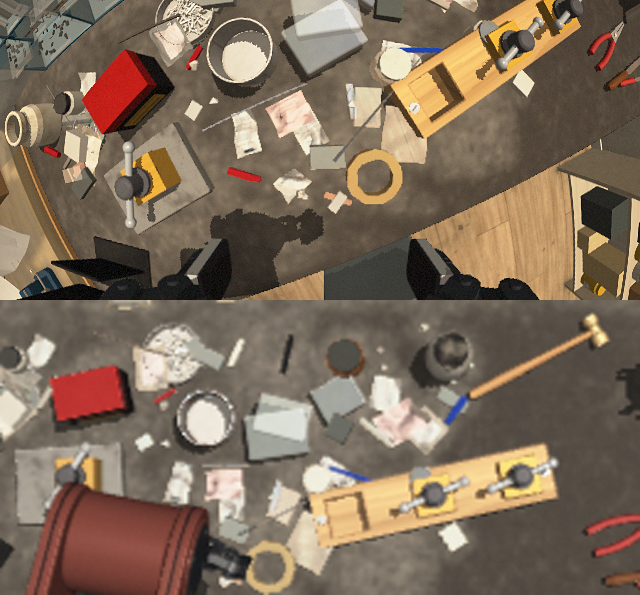

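The nut stands upright on the solder block (upper view, hub (131,185)). M and R are in the block with collars down, and bottle and hammer sit where they were.

```bash
python3 -c "
from h import *
st();print(manip.finish_job())"
```

```text
F [ 0.25  0.72 -0.2 ] T [ 0.033  0.024 -0.03 ] p [4.146e-01 2.000e-04 2.328e-01] yaw -23.4 j6 102.5 e6 -0.12 g 1.0 t 25.15
the job is handed in; nothing more can be done
None
```

The job is done and was handed in at about 25 s.

- **How I tried them:** I turned all three by gripping the hub at 20 N rather than pushing the bar ends.
- **Free screws:** the right and middle screws turned at about 0.05 Nm or less. I ran each down by about 240° until it stopped dead and the gripper slipped on the hub at 0.25–0.28 Nm. Both are still in the wooden block.
- **Binding screw:** the left one resisted with 0.23 Nm after only 0.24 rad, about 5 N at the bar's end, so I stopped there. I let it spring back, lifted it out with its nut, and set it down on the grey soldering block.
- **Last checks:**
  - The final pictures show the binding set upright on the soldering block, its pocket empty and the other two screws seated.
  - The flux bottle and hammer show no sign of having moved.
  - The gripper was clear of everything, with wrist force near zero.
- **Not measured:** I judged "collar on the nut" from the stop torque, the angle turned and the sink, not by measuring the gap. No check failed. Some joint-6 torque readings looked large, up to about 1.9 Nm just after motion, so I relied on the wrist torque instead.

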